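Run a check valve round the bent gauge rod

TASK

Gauge the bore of the bronze check valve: lift it out of its timber cradle, stand it on the black rubber pad and let go of it so that you can change your grip, then thread its bore over the free end of the bent steel rod and run it round the bend until it is fully home against the upright stop plate. Leave it hanging there on the rod, cap upwards, let go, and do not disturb the other things on the bench.

Things in the scene. Friction and masses are not known exactly. Their poses are not given: they have to be found in the camera images.
- valve: bronze check valve, 0.5 to 0.85 kg, loose. Origin: centre of the foot's underside; z up, x along the bore; same after a half turn about z. Foot 60 (x) x 62 (y) x 12 mm; round tube along x, 60 long, 56 outside diameter, bore 28 mm right through; on top a square cap 36 x 36 mm, 72 to 110 mm above the underside. Hung on a rod by its bore it stays upright
- valve_bore (a point): centre of the valve's bore, halfway along it, 40 mm above the underside of the foot
- valve_cap (a point): point to grip, on the valve's z axis inside the square cap, 96 mm above the underside of the foot; the cap's flat sides let it be gripped across x or across y. The tube's top lies 68 mm above the underside
- cradle_valve: fixed timber cradle in which the valve starts, bore nearly along the cradle's x; origin centre of its underside. Floor 10 mm thick, 84 (x) x 96 (y); cheeks at y = +-35 to +-48 mm rise to 102 mm, so fingers have no room across y; open above and at both x ends. A second cradle like it holds the regulator; they may change places
- pad: black rubber pad, fixed, 110 x 110 x 4 mm, origin centre of its underside; the valve is to be stood on it near its middle
- stand: fixed stand; origin under the stop plate at bench height, z up. Plate 12 (x) x 80 x 130 mm high, face at x = -6 mm, base behind it (+x). Rod 16 mm thick, axis level 72 mm up: straight from the plate along -x to x = -71 (y = 0), quarter bend of 120 mm radius about (-71, -120), then straight along -y at x = -191 from y = -120 to the free end at y = -178 mm
- rod_tip (a point): very end of the rod's rounded free end, on its axis (stand frame -191, -178, 72 mm). The valve goes on here along the stand's +y; nothing of the stand lies under the rod
- bend_mid (a point): point of the rod's axis halfway round the bend (stand frame -155.9, -35.1, 72 mm). Through the bend the valve turns a quarter turn clockwise seen from above, and then moves along the stand's +x
- rod_seat (a point): point of the rod's axis 30 mm before the stop plate's face (stand frame -36, 0, 72 mm). With the valve home (end face, 30 mm from its centre, at the plate) its bore centre hangs about 6 mm below this point, the foot 26 mm above the bench. No room then for a finger between cap and plate
- regulator: bystander: blue polymer pressure regulator, round bell on a square foot, 110 mm high, loose in the other cradle; origin centre of its underside
- union: bystander: steel pipe union, 60 mm long, 48 mm across the flats of its hexagon nut, 48 mm high, loose, lying on the bench inside the bend; origin under its centre
- stake_a: bystander: orange plastic drip emitter stake, 170 mm long, 12 mm high, loose, lying flat
- stake_b: bystander: another such orange stake, lying flat
- jar: bystander: amber glass jar with steel lid, 64 mm in diameter, 85 mm high, loose; origin centre of its underside
- wrench: bystander: steel wrench, loose, lying flat
Not all that is in view belongs to the job. Leave any red look-alike of the valve alone.

How it is judged:
On the way, in this order (a step that is already met when the one before it is completed fails the run):
1. the valve stands upright on the rubber pad, let go (horizontal distance between valve and pad below 0.04 m and height (world z) of valve below 0.01 m and angle between valve's own z axis and vertical below 0.1 rad and linear speed of valve below 0.03 m/s and contact force between the fingers and valve below 0.1 N), for 0.2 s.
2. the valve, threaded on the rod, passes the middle of the bend, turned to follow it (distance between valve_bore and bend_mid below 0.016 m and angle between the x axis of valve and the x axis of stand, either way round between 0.4 and 1.17 rad), for 0.04 s.
At the end, for the whole second after the job is handed in: the valve hangs on the rod, released and at rest, cap up within 11 degrees, its bore in line with the rod within 11 degrees and its end face within 6 mm of the stop plate (x of valve_bore in the frame of rod_seat between -0.006 and 0.004 m and y of valve_bore in the frame of rod_seat between -0.009 and 0.009 m and z of valve_bore in the frame of rod_seat between -0.012 and 0.004 m and angle between valve's own z axis and vertical below 0.2 rad and angle between the x axis of valve and the x axis of stand, either way round below 0.2 rad and linear speed of valve below 0.02 m/s and contact force between the fingers and valve below 0.1 N); the robot touches nothing.
It fails at once if the regulator is pushed by more than 30 mm or tipped over (distance of regulator from where it was at the start of the episode above 0.03 m or angle between regulator's own z axis and vertical above 0.5 rad).
It fails at once if the pipe union is pushed by more than 30 mm or tipped over (distance of union from where it was at the start of the episode above 0.03 m or angle between union's own z axis and vertical above 0.5 rad).
It fails at once if a stake is pushed by more than 30 mm or tipped over (distance of any of stake_a, stake_b from where it was at the start of the episode above 0.03 m or angle between any of stake_a, stake_b's own z axis and vertical above 0.5 rad).
It fails at once if the jar or the wrench is pushed by more than 30 mm or tipped over (distance of any of jar, wrench from where it was at the start of the episode above 0.03 m or angle between any of jar, wrench's own z axis and vertical above 0.5 rad).
It also fails if it takes over 67 s, if anything falls off the work surface, if the arm or the gripper's body presses on something with over 40 N, if the wrist force passes 120 N, or if a joint passes its speed limit or range.

ROBOT

A 6-joint arm with a two-finger parallel gripper is mounted at the origin on the work surface. World frame = base frame: x ahead of the robot, y to its left, z up, the work surface at z = 0. Lengths are in m, angles in rad, forces in N, time in s.
With the tool pointing down it reaches from about 0.425 to 0.95 m from the base axis. Payload 3.5 kg.
Tool frame: the origin (TCP) lies midway between the tips of the shut fingers; the grasp point (between the pads) lies 19 mm behind it; y points along the fingers, z is the direction in which the jaws open and shut, and the axes are right-handed (so a half turn about y gives the same grasp; the last joint's range is limited). The gripper opens to 85 mm and grips with 20 to 120 N. Pads are 22 mm wide; open, the fingers measure 114 mm over their backs; the gripper's body (76 mm by 85 mm) begins 54 mm behind the grasp point. The pads swing forward as they close: fully open they stand 13 mm farther back than shut.
Start: joints at [1.122, 0.286, 1.577, -0, 1.279, -0.15], TCP at [0.199, 0.645, 0.231] pointing down, gripper open.
Joint ranges: [-2.77, 2.77], [-0.9, 2.22], [0.21, 2.48], [-1.53, 4.67], [0.24, 2.81], [-2.84, 2.84]. Speed limits (rad/s): [2.79, 2.79, 3.14, 3.14, 3.14, 3.14].

INTERFACE

Orientations are given as [roll, pitch, yaw] about the fixed x, y, z axes, in that order (R = Rz(yaw) Ry(pitch) Rx(roll)).
In Python, from plant import sense, camera, close_job gives the robot as it stands.
- The arm moves only by the shell command python3 -m pendant 'ROWS' [FORCE]. ROWS is JSON, a list of rows, each a list of 3 entries, a list of its own where there are three numbers: the opening, from 0 (shut) to 1 (fully open), then the shift along the world's x, y, z in m, then the turn about the world's z in degrees. In form: [[claw, [dx, dy, dz], spin], ...]. A call has 1 to 10 rows; each row shifts and turns the pose as measured when the row begins; what a row does not reach is not made up. A row lasts 1/12 s, in which the tool goes at most 41.7 mm and 7.16 degrees, less where a joint would pass 70% of its speed; a pose out of reach is approached as far as the arm can. A call with a gripper value outside its range is refused whole. The fingers move at their own pace and stop on an object; FORCE is the grip in N (left out, the last holds). Time passes only in rows, so rows that do not move let the fingers close. It gives the time, the measured TCP pose, the force and the opening at its end, in the units of the state.
- sense(): the state, without advancing time (a new reading comes with each control period).
- camera(name): name is "scene" or "top" or "wrist"; returns a dict with "frame" (384x512x3 uint8, red, green, blue), "fx", "fy", "cx", "cy" (pixels), "R" (3x3) and "t" (3): a world point X has camera coordinates R X + t. Camera axes: x right, y down, z forward; pixel columns grow to the right and rows downward; lengths in m; the calibration is good to about 2 mm. A picture is of the moment at which its call begins. There is no depth.
- close_job(): hands the job in, once; it reports no verdict.
The state is a dict: "clock": time; "joint_positions": joint angles; "joint_velocities": joint speeds; "tau": joint torques, N m; "ee_pos": TCP position; "eef_rot": TCP orientation; "force": force on the tool from outside, world axes, zero at the start; "moment": the same for the moment, N m; "width": opening from 0.0 (shut) to 1.0 (fully open).
Only numpy, scipy, OpenCV 4.12 (cv2) and the standard library are available. Lean on these libraries where they do the work, as an engineer would, in place of code of your own. Each camera call takes 0.05 s, during which the arm holds its last target.

## Working session

There is one attempt and no reset: what is moved stays moved. The work goes in short steps, Python scripts to look and compute and a shell command to move; the robot and the scene stay as the last step left them, time stands still between calls to the robot, and variables do not carry over. Pictures are saved under pics/ and viewed, and the job is handed in when it is done.

```bash
mkdir -p pics; ls
cat > h.py <<'E'
import cv2,numpy as np,json
from plant import sense,camera,close_job
def snap(name,fn):
    c=camera(name); cv2.imwrite(f'pics/{fn}.png',c['frame'][:,:,::-1])
    np.savez(f'{fn}.npz',**{k:np.array(v) for k,v in c.items()})
    return c
def load(fn): 
    d=np.load(f'{fn}.npz'); return {k:d[k] for k in d.files}
def ray(c,u,v):
    R=np.array(c['R']);t=np.array(c['t'])
    o=-R.T@t; d=R.T@np.array([(u-c['cx'])/c['fx'],(v-c['cy'])/c['fy'],1]); return o,d
def onz(c,u,v,z):
    o,d=ray(c,u,v); return o+d*(z-o[2])/d[2]
def proj(c,X):
    p=np.array(c['R'])@np.array(X)+np.array(c['t']); return np.array([c['fx']*p[0]/p[2]+c['cx'],c['fy']*p[1]/p[2]+c['cy']])
E
python3 - <<'E'
from h import *
for n in ['scene','top','wrist']:
    c=snap(n,n+'0'); o,d=ray(c,256,192); print(n,o,d,c['fx'],c['cx'],c['cy'])
print(sense())
E
```

```text
pics
scene [ 1.32779104 -0.76127308  0.77413151] [-0.60744915  0.5762834  -0.54685047] 439.40040325823816 259.44521334705655 188.0456486841539
top [ 0.33097226 -0.03327992  1.32145435] [ 0.2009516  0.0026704 -0.9796461] 400.89421843279774 252.5627580391073 190.13525264873772
wrist [0.13140013 0.66477038 0.37212037] [ 0.27001007 -0.0948014  -0.9582549 ] 318.5117862056474 258.5772566139021 189.15614899174022
{'clock': 0.15, 'joint_positions': array([ 1.12204432e+00,  2.87020105e-01,  1.57786599e+00, -1.99706908e-06,
        1.27860513e+00, -1.49985748e-01]), 'joint_velocities': array([ 0.00122666, -0.00248403, -0.00442704,  0.00051229,  0.00018416,
        0.00046453]), 'tau': array([ 6.65811131e-04, -4.06605828e+01, -2.93139571e+01, -1.73945705e-04,
        4.01619152e-03,  1.71811774e-05]), 'ee_pos': array([0.19841392, 0.64463258, 0.23021262]), 'eef_rot': array([-1.57267386e+00,  2.81801497e-04, -2.98765947e-01]), 'force': array([0.09173735, 0.56011564, 0.87347984]), 'moment': array([ 0.03812475, -0.01020029, -0.02298681]), 'width': 1.0018018275098617}
```

View pics/scene0.png

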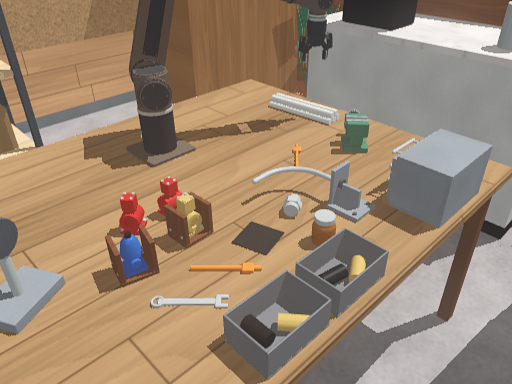

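View pics/top0.png

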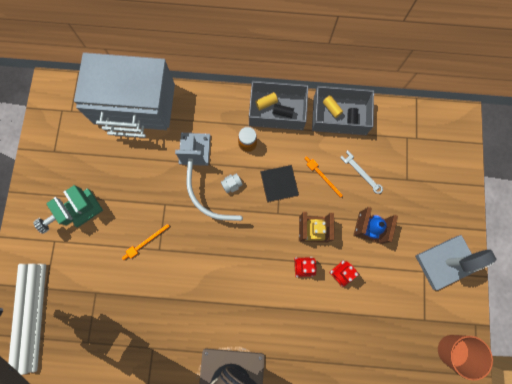

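View pics/wrist0.png

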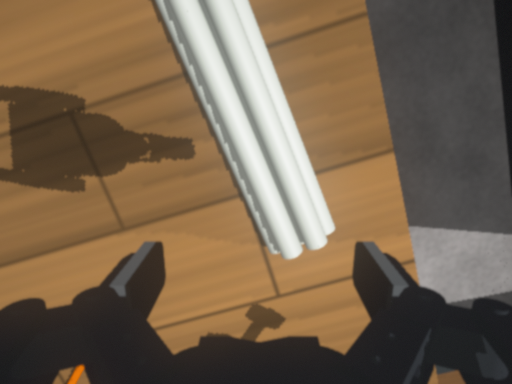

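Top view: the valve is in the cradle at about (317,229), the regulator at (376,227), the pad at (280,183), the plate near (193,150) and the rod's free end at (240,218). I'll zoom in on these to measure them.

Run:
```python
import cv2
a=cv2.imread('pics/top0.png')[130:260,165:345]; cv2.imwrite('pics/topz.png',cv2.resize(a,None,fx=4.4,fy=4.4,interpolation=cv2.INTER_CUBIC))
a=cv2.imread('pics/scene0.png')[135:295,100:380]; cv2.imwrite('pics/scenez.png',cv2.resize(a,None,fx=2.8,fy=2.8,interpolation=cv2.INTER_CUBIC))
```

```text
(no output)
```

View pics/topz.png

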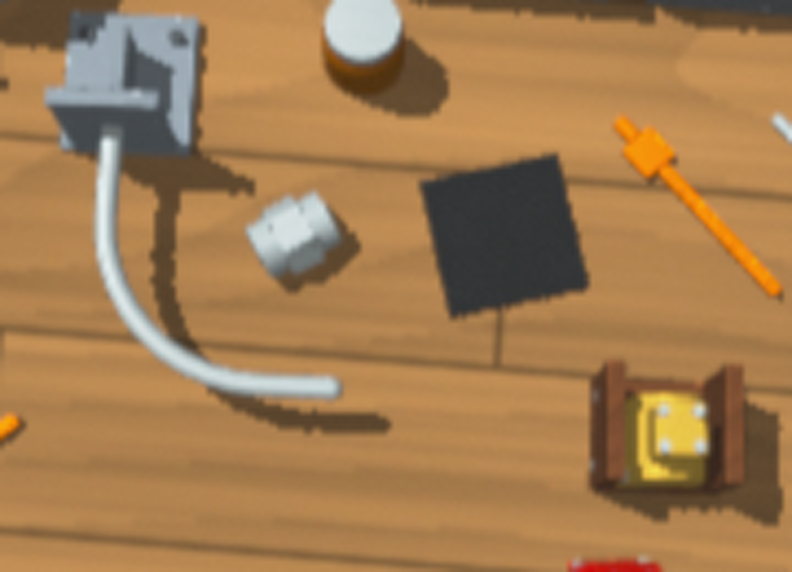

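View pics/scenez.png

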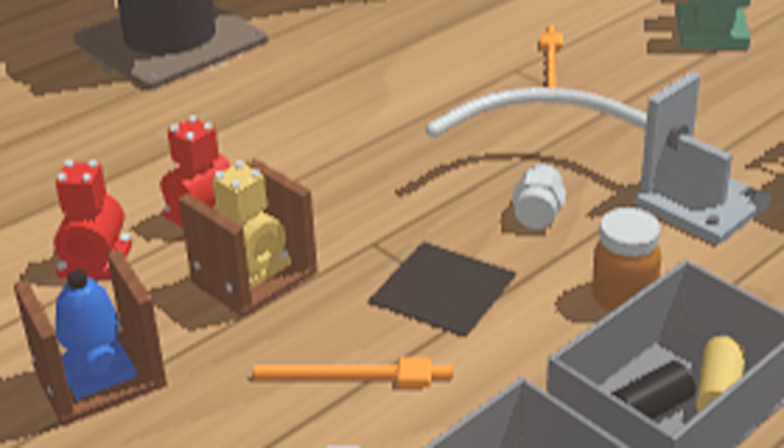

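Run:
```python
from h import *
c=load('top0'); f=c['frame']; hsv=cv2.cvtColor(f,cv2.COLOR_RGB2HSV)
def comp(m,box):
    x0,y0,x1,y1=box; mm=np.zeros_like(m); mm[y0:y1,x0:x1]=m[y0:y1,x0:x1]
    n,l,s,ce=cv2.connectedComponentsWithStats(mm); i=1+np.argmax(s[1:,4]); return (l==i).astype(np.uint8)
# pad
m=comp((hsv[...,2]<75).astype(np.uint8),(255,160,305,208))
cs,_=cv2.findContours(m,0,2); r=cv2.minAreaRect(max(cs,key=cv2.contourArea)); b=cv2.boxPoints(r)
W=np.array([onz(c,*p,0.004)[:2] for p in b]); print('pad',r,W.mean(0),np.linalg.norm(W-np.roll(W,1,0),axis=1), np.degrees(np.arctan2(*(W[1]-W[0])[::-1])))
# rod
m=comp(((hsv[...,1]<40)&(hsv[...,2]>150)).astype(np.uint8),(180,158,252,228))
ys,xs=np.nonzero(m); P=np.array([onz(c,x,y,0.072)[:2] for x,y in zip(xs,ys)])
print('rod n',len(P),P.min(0),P.max(0)); np.save('rod.npy',P)
s1=P[P[:,1]<P[:,1].min()+0.045]
for y in np.linspace(P[:,1].min(),P[:,1].max(),18):
    q=P[abs(P[:,1]-y)<0.004]; 
    if len(q): print('y',round(y,3),q[:,0].mean().round(4),q[:,0].min().round(4),q[:,0].max().round(4))
for x in np.linspace(P[:,0].min(),P[:,0].max(),14):
    q=P[abs(P[:,0]-x)<0.004]; print('x',round(x,3),q[:,1].mean().round(4),q[:,1].min().round(4),q[:,1].max().round(4))
# valve yellow
m=comp(((hsv[...,0]>20)&(hsv[...,0]<32)&(hsv[...,1]>110)&(hsv[...,2]>195)).astype(np.uint8),(305,213,335,243))
ys,xs=np.nonzero(m); print(xs.min(),xs.max(),ys.min(),ys.max())
for u,v in [(655,400),(708,402),(706,455),(653,453),(681,427)]:
    print(onz(c,u/4.4+165-.5+.11,v/4.4+130-.5+.11,0.120))
```

```text
pad ((279.1588134765625, 182.96469116210938), (30.804128646850586, 31.346454620361328), 77.47119140625) [ 0.63906338 -0.10502522] [0.10585285 0.10703461 0.10631442 0.10535813] -72.37087206854339
rod n 411 [0.49261191 0.01043   ] [0.67164905 0.19812857]
y 0.01 0.5014 0.4938 0.5067
y 0.021 0.5011 0.4962 0.5059
y 0.033 0.5017 0.4952 0.5083
y 0.044 0.5008 0.4944 0.5073
y 0.055 0.4999 0.4934 0.5065
y 0.066 0.499 0.4926 0.5055
y 0.077 0.4997 0.4947 0.5047
y 0.088 0.5011 0.4942 0.5068
y 0.099 0.5031 0.4963 0.5092
y 0.11 0.5071 0.4987 0.5142
y 0.121 0.5101 0.504 0.5169
y 0.132 0.5169 0.5095 0.5254
y 0.143 0.5264 0.5151 0.5371
y 0.154 0.5353 0.5238 0.5459
y 0.165 0.5478 0.5326 0.5611
y 0.176 0.5648 0.5478 0.58
y 0.187 0.6168 0.5695 0.6716
y 0.198 0.645 0.618 0.6711
x 0.493 0.0541 0.013 0.0983
x 0.506 0.0722 0.0107 0.1312
x 0.52 0.1362 0.1194 0.1518
x 0.534 0.1518 0.1399 0.1626
x 0.548 0.1667 0.1574 0.1739
x 0.561 0.1739 0.1651 0.1816
x 0.575 0.1827 0.1764 0.1898
x 0.589 0.1862 0.1811 0.1913
x 0.603 0.1871 0.1825 0.1928
x 0.617 0.1894 0.1844 0.1943
x 0.63 0.1909 0.1859 0.1958
x 0.644 0.1931 0.1874 0.1977
x 0.658 0.1918 0.1861 0.1961
x 0.672 0.1929 0.1872 0.1972
310 324 220 238
[ 0.50414043 -0.20977356  0.12      ]
[ 0.50573799 -0.24608307  0.12      ]
[ 0.46932732 -0.2463184   0.12      ]
[ 0.46773681 -0.21023291  0.12      ]
[ 0.48704973 -0.22842797  0.12      ]
```

```bash
cat >> h.py <<'E'
def S2W(p,xy): # stand pose p=(x,y,yaw)
    cth,s=np.cos(p[2]),np.sin(p[2]); xy=np.atleast_2d(xy); return np.c_[p[0]+cth*xy[:,0]-s*xy[:,1],p[1]+s*xy[:,0]+cth*xy[:,1]]
def W2S(p,xy):
    cth,s=np.cos(p[2]),np.sin(p[2]); d=np.atleast_2d(xy)-p[:2]; return np.c_[cth*d[:,0]+s*d[:,1],-s*d[:,0]+cth*d[:,1]]
def rodres(p,P):
    q=W2S(p,P); x,y=q.T
    return np.where(x>-.071,y,np.where(y<-.12,-(x+.191),np.hypot(x+.071,y+.12)-.12))
E
python3 - <<'E'
from h import *
from scipy.optimize import least_squares
P=np.load('rod.npy')
r=least_squares(rodres,[0.70,0.194,0.07],args=(P,),loss='soft_l1',f_scale=0.005); p=r.x
print(p,np.degrees(p[2]),np.std(rodres(p,P))); np.save('stand.npy',p)
q=W2S(p,P); print('min y (tip)',q[:,1].min(),'max x',q[:,0].max())
for n,xy in [('tip',(-.191,-.178)),('mid',(-.1559,-.0351)),('seat',(-.036,0))]: print(n,S2W(p,xy))
for cam in ['scene0','top0']:
    c=load(cam); f=c['frame'].copy()
    f=cv2.resize(f,None,fx=1,fy=1)
    th=np.linspace(0,np.pi/2,7)
    pts=[(-.006,0),(-.036,0),(-.071,0)]+[(-.071-.12*np.sin(t),-.12+.12*np.cos(t)) for t in th]+[(-.191,-.15),(-.191,-.178)]
    for w in S2W(p,pts):
        u,v=proj(c,[*w,.072]); cv2.circle(f,(int(u*8+4),int(v*8+4)),8,(255,0,0),-1,shift=3)
    for w in S2W(p,[(-.006,-.04),(-.006,.04)]):
        u,v=proj(c,[*w,.13]); cv2.circle(f,(int(u*8+4),int(v*8+4)),8,(0,255,0),-1,shift=3)
    w=[.487,-.2284,.12]; u,v=proj(c,w); cv2.circle(f,(int(u*8+4),int(v*8+4)),8,(255,0,255),-1,shift=3)
    a=f[130:260,165:345] if cam=='top0' else f[135:275,150:380]
    cv2.imwrite(f'pics/ov_{cam}.png',cv2.resize(a,None,fx=3.4,fy=3.4,interpolation=cv2.INTER_CUBIC)[:,:,::-1])
E
```

```text
[0.68453456 0.19326048 0.04810421] 2.7561679758225046 0.004040318116481128
min y (tip) -0.17376369299994218 max x -0.01299017607951105
tip [[0.50231475 0.00628202]]
mid [[0.5305027  0.15070453]]
seat [[0.6485762  0.19152939]]
```

View pics/ov_scene0.png

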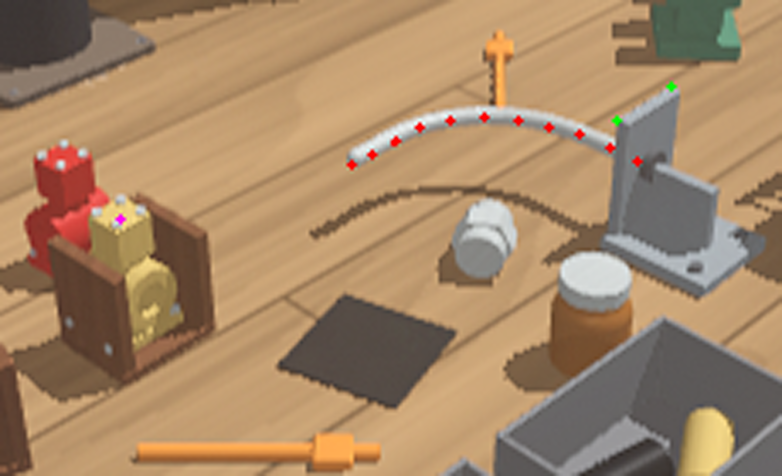

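View pics/ov_top0.png

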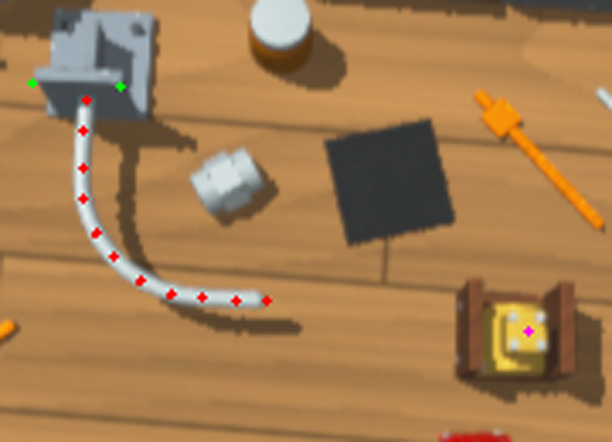

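```bash
python3 -m pendant '[[1,[0.03,-0.02,0.005],0],[1,[0.03,-0.025,0],-7],[1,[0.03,-0.025,0],-7],[1,[0.03,-0.028,0],-7],[1,[0.03,-0.028,0],-7],[1,[0.03,-0.028,0],-7],[1,[0.03,-0.028,0],-7],[1,[0.03,-0.028,0],-7],[1,[0.03,-0.028,0],-7],[1,[0.01,-0.038,0],-7]]'; python3 -m pendant '[[1,[0,-0.041,0],-7],[1,[0,-0.041,0],0],[1,[0,-0.041,0],0],[1,[0,-0.041,0],0],[1,[0,-0.041,0],0],[1,[0,-0.041,0],0],[1,[0,-0.041,0],0],[1,[0,-0.041,0],0],[1,[0,-0.041,0],0],[1,[0,-0.041,0],0]]'
python3 - <<'E'
from h import *
c=load('top0')
for n,u,v,z in [('union',295,235,.024),('jar',363,30,.085)]: print(n,onz(c,u/4.4+164.6,v/4.4+129.6,z), W2S(np.load('stand.npy'),onz(c,u/4.4+164.6,v/4.4+129.6,z)[:2]))
E
```

```text
clock: 0.98
ee_pos: [0.4783, 0.3632, 0.2307]
eef_rot: [-1.575, 0.004, -1.418]
force: [0.4, -0.9, 0.5]
width: 1.001
clock: 1.82
ee_pos: [0.4761, -0.0538, 0.2278]
eef_rot: [-1.576, 0.002, -1.547]
force: [1.2, 0.4, -0.1]
width: 1.001
union [0.62082653 0.05321792 0.024     ] [[-0.07036836 -0.13681711]]
jar [0.76558085 0.01345208 0.085     ] [[ 0.07230634 -0.18349756]]
```

```bash
python3 -m pendant '[[1,[0.003,-0.04,0.01],0],[1,[0.003,-0.04,0],0],[1,[0.003,-0.04,0],0],[1,[0.003,-0.04,0],0],[1,[0,-0.012,0],0],[1,[0,0,0],0]]'
python3 - <<'E'
from h import *
c=snap('wrist','w1'); o,d=ray(c,256,192); print(o,d); s=sense(); print(s['ee_pos'],s['eef_rot'])
E
```

```text
clock: 2.32
ee_pos: [0.4843, -0.2385, 0.2369]
eef_rot: [-1.577, 0.001, -1.556]
force: [0.2, 0.3, -0.5]
width: 1.003
[ 0.48433749 -0.16898551  0.37896558] [-0.00974472 -0.28655332 -0.95809051]
[ 0.48430365 -0.23742283  0.23673244] [-1.57716944e+00  1.09084726e-03 -1.55516807e+00]
```

View pics/w1.png

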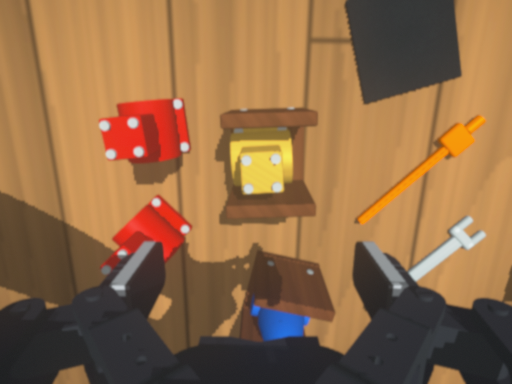

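Run:
```python
from h import *
c=load('w1'); f=c['frame']
a=f[100:225,210:325]; cv2.imwrite('pics/w1z.png',cv2.resize(a,None,fx=4.8,fy=4.8,interpolation=cv2.INTER_CUBIC)[:,:,::-1])
for u,v in [(243,155),(284,155),(286,193),(243,193),(264,174)]: print(onz(c,u,v,.12))
print('tcp proj',proj(c,sense()['ee_pos']))
t=load('top0'); print('proj of top-measured cap', proj(c,[.487,-.2284,.12]))
for n,(u,v) in dict(padw=(402,45)).items(): print(n,onz(c,u,v,.004))
```

```text
[ 0.47062039 -0.21491273  0.12      ]
[ 0.50426782 -0.2143663   0.12      ]
[ 0.50717912 -0.24689184  0.12      ]
[ 0.47067079 -0.24751345  0.12      ]
[ 0.48817937 -0.2306441   0.12      ]
tcp proj [258.2077899 242.8173523]
proj of top-measured cap [262.63760638 171.35337632]
padw [ 0.63618257 -0.11263642  0.004     ]
```

View pics/w1z.png

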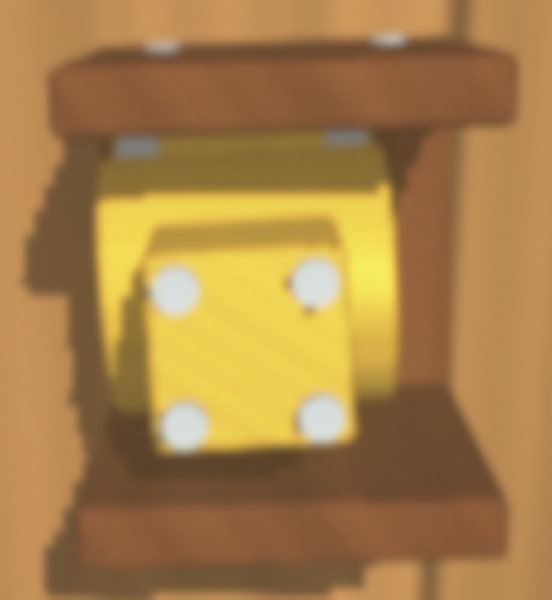

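Run:
```python
from h import *
c=load('w1')
B=np.array([onz(c,210+(u+.5)/4.8-.5,100+(v+.5)/4.8-.5,.121)[:2] for u,v in [(174,292),(316,284),(321,419),(184,427)]])
print(B,B.mean(0)); 
for a,b in [(0,1),(3,2),(3,0),(2,1)]:
    d=B[b]-B[a]; print(np.degrees(np.arctan2(d[1],d[0])),np.linalg.norm(d))
s=sense();print(s['ee_pos'],np.degrees(s['eef_rot']))
```

```text
[[ 0.47302662 -0.21920999]
 [ 0.49728867 -0.21742629]
 [ 0.49887931 -0.24136691]
 [ 0.47487985 -0.24323191]] [ 0.48601861 -0.23030877]
4.204712075227083 0.024327534633740825
4.443548282465851 0.024071809985838438
94.41149884398041 0.024093308871615367
93.80119121815864 0.0239934044725444
[ 0.48430365 -0.23742283  0.23673244] [-9.03651528e+01  6.25009442e-02 -8.91045669e+01]
```

```bash
python3 -m pendant '[[1,[0.002,0.008,-0.02],3],[1,[0,0,-0.03],0],[1,[0,0,-0.03],0],[1,[0,0,0],0]]'
python3 - <<'E'
from h import *
s=sense();print(s['ee_pos'],np.degrees(s['eef_rot']))
E
```

```text
clock: 2.7
ee_pos: [0.4872, -0.2237, 0.1567]
eef_rot: [-1.573, 0.001, -1.497]
force: [-1.1, 0.9, -0.0]
width: 1.0
[ 0.48724009 -0.2236965   0.15671729] [-9.01145991e+01  3.78288111e-02 -8.57683672e+01]
```

```bash
python3 -m pendant '[[1,[-0.001,-0.006,0],0],[1,[0,0,0],0],[1,[0,0,-0.03],0],[1,[0,0,-0.03],0],[1,[0,0,-0.008],0],[1,[0,0,0],0]]'
```

```text
clock: 3.2
ee_pos: [0.4918, -0.228, 0.0973]
eef_rot: [-1.561, -0.008, -1.49]
force: [-0.6, 0.1, -0.0]
width: 1.0
```

```bash
python3 -m pendant '[[1,[0,0,0],0],[1,[0,0,0],0]]';python3 -m pendant '[[1,[0,0,0],0],[1,[0,0,0],0]]'
```

```text
clock: 3.37
ee_pos: [0.4934, -0.2286, 0.1006]
eef_rot: [-1.558, -0.01, -1.49]
force: [0.1, 0.5, -0.1]
width: 1.003
clock: 3.53
ee_pos: [0.4953, -0.2298, 0.1044]
eef_rot: [-1.554, -0.014, -1.489]
force: [-0.2, -0.2, -0.2]
width: 1.001
```

Run:
```python
from h import *
np.set_printoptions(precision=4,suppress=True)
s=sense();print(s)
snap('wrist','w2')
s=sense();print(s['ee_pos'],s['eef_rot'],s['joint_positions'])
```

```text
{'clock': 3.5333, 'joint_positions': array([-0.6205,  0.1354,  2.0038,  0.0006,  0.9805, -0.7023]), 'joint_velocities': array([ 0.0014, -0.019 , -0.021 , -0.0028,  0.0064,  0.0012]), 'tau': array([  0.0174, -30.6957, -25.3573,   0.0018,  -0.0443,  -0.    ]), 'ee_pos': array([ 0.4953, -0.2298,  0.1044]), 'eef_rot': array([-1.5538, -0.0137, -1.4895]), 'force': array([-0.1902, -0.2129, -0.2145]), 'moment': array([ 0.0009,  0.0466, -0.0176]), 'width': 1.0013424939868558}
[ 0.4956 -0.23    0.1047] [-1.5532 -0.0142 -1.4895] [-0.6205  0.1353  2.0035  0.0006  0.9803 -0.7023]
```

View pics/w2.png

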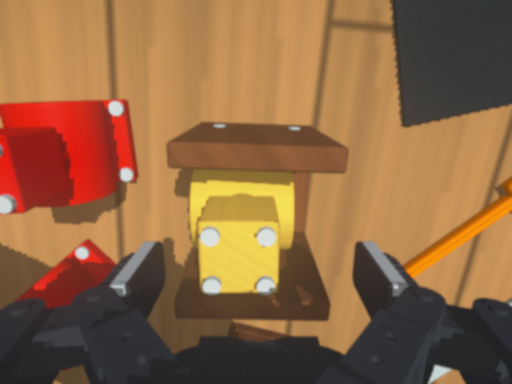

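```bash
python3 -m pendant '[[1,[-0.006,0,-0.01],0],[1,[-0.005,0,-0.01],0],[1,[-0.001,0,-0.002],0]]'
```

```text
clock: 3.83
ee_pos: [0.4841, -0.231, 0.0837]
eef_rot: [-1.549, -0.018, -1.489]
force: [0.1, 0.6, -0.3]
width: 1.0
```

```bash
python3 -m pendant '[[0,[0.001,0.001,0],0],[0,[0,0,0],0],[0,[-0.001,0,-0.001],0],[0,[-0.001,0,-0.002],0],[0,[-0.001,0,-0.002],0],[0,[-0.001,0,-0.002],0]]' 60
```

```text
clock: 4.33
ee_pos: [0.4823, -0.2298, 0.0781]
eef_rot: [-1.546, -0.016, -1.492]
force: [-1.8, 4.2, 13.1]
width: 0.411
```

```bash
python3 -m pendant '[[0,[0,0,0.005],0],[0,[0,0,0.015],0],[0,[0,0,0.025],0],[0,[0,0,0.03],0],[0,[0,0,0.03],0],[0,[0,0,0.025],0]]'
python3 - <<'E'
from h import *
snap('wrist','w3'); snap('scene','s3'); print(sense()['ee_pos'],sense()['eef_rot'],sense()['force'])
a=np.hstack([cv2.imread('pics/w3.png'),cv2.imread('pics/s3.png')]);cv2.imwrite('pics/p3.png',cv2.resize(a,(800,300)))
E
```

```text
clock: 4.83
ee_pos: [0.4717, -0.2259, 0.1968]
eef_rot: [-1.573, -0.004, -1.49]
force: [0.2, 0.8, -4.6]
width: 0.416
[ 0.47439764 -0.22762643  0.20056597] [-1.56445612 -0.010797   -1.48984555] [-0.40310408 -1.09494779 -4.9518819 ]
```

View pics/p3.png

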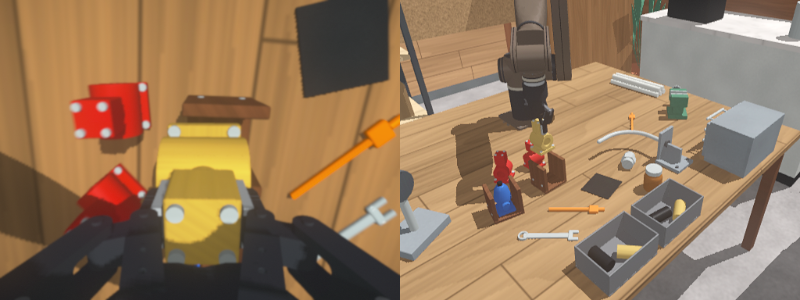

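```bash
python3 -m pendant '[[0,[0.025,0.018,0],0],[0,[0.03,0.021,0],0],[0,[0.03,0.021,0],0],[0,[0.03,0.021,0],0],[0,[0.026,0.019,0],0],[0,[0.01,0.006,0],0],[0,[0,0,0],0]]'
python3 - <<'E'
from h import *
snap('wrist','w4'); print(sense()['ee_pos'],sense()['eef_rot'],sense()['force'])
E
```

```text
clock: 5.52
ee_pos: [0.6217, -0.1139, 0.1792]
eef_rot: [-1.588, 0.0, -1.495]
force: [-0.3, -0.6, -4.1]
width: 0.415
[ 0.62027039 -0.11415747  0.1782713 ] [-1.59095514e+00  1.15055948e-03 -1.49508093e+00] [-0.08333826  0.85054234 -6.74285594]
```

View pics/w4.png

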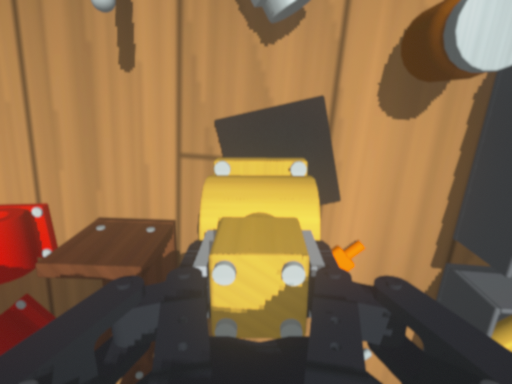

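```bash
python3 - <<'E'
from h import *
c=load('w4'); print(onz(c,277.5,161,.004), onz(c,323,97,.004),onz(c,215,122,.004),onz(c,340,200,.004))
E
python3 -m pendant '[[0,[0.012,0.004,-0.01],0],[0,[0.005,0.002,-0.025],0],[0,[0,0,-0.03],0],[0,[0,0,-0.02],0]]'
```

```text
[ 0.63724124 -0.10536981  0.004     ] [ 0.67468722 -0.04021371  0.004     ] [ 0.57265459 -0.07164269  0.004     ] [ 0.7059637  -0.14125665  0.004     ]
clock: 5.9
ee_pos: [0.6354, -0.1112, 0.0907]
eef_rot: [-1.59, -0.003, -1.496]
force: [-1.2, -0.2, -6.1]
width: 0.415
```

```bash
python3 -m pendant '[[0,[0.001,0.004,-0.006],0],[0,[0,0,-0.004],0],[0,[0,0,-0.003],0]]';python3 -m pendant '[[0,[0,0,-0.002],0],[0,[0,0,-0.001],0]]'
```

```text
clock: 6.15
ee_pos: [0.63, -0.1076, 0.0722]
eef_rot: [-1.604, 0.003, -1.5]
force: [-6.9, 5.9, 22.6]
width: 0.413
clock: 6.32
ee_pos: [0.6309, -0.1089, 0.0727]
eef_rot: [-1.601, 0.002, -1.5]
force: [0.3, 0.7, -5.9]
width: 0.418
```

```bash
python3 -m pendant '[[1,[0,0,0.001],0],[1,[0,0,0.002],0],[1,[0,0,0.002],0],[1,[0,0,0.01],0],[1,[0,0,0.03],0],[1,[0,0,0.035],0],[1,[0,0,0.035],0],[1,[0,0,0.02],0]]'
python3 - <<'E'
from h import *
snap('wrist','w5'); print(sense()['ee_pos'],sense()['eef_rot'],sense()['width'])
E
```

```text
clock: 6.98
ee_pos: [0.6301, -0.1107, 0.2168]
eef_rot: [-1.6, -0.0, -1.502]
force: [1.2, -0.2, 1.1]
width: 1.002
[ 0.63209596 -0.11130739  0.22160306] [-1.59315758 -0.00300494 -1.50164997] 1.0016967328188886
```

View pics/w5.png

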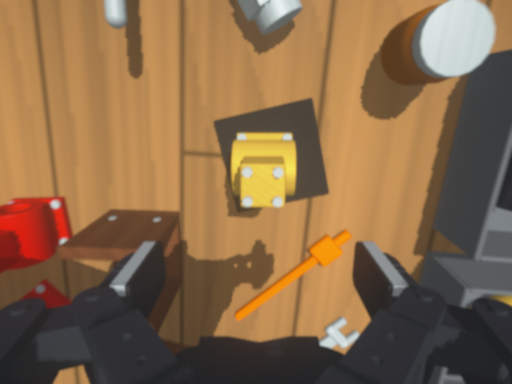

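Run:
```python
from h import *
c=load('w5'); f=c['frame']
a=f[125:220,210:320]; z=6; cv2.imwrite('pics/w5z.png',cv2.resize(a,None,fx=z,fy=z,interpolation=cv2.INTER_CUBIC)[:,:,::-1])
hsv=cv2.cvtColor(a,cv2.COLOR_RGB2HSV); m=((hsv[...,1]<60)&(hsv[...,2]>140)).astype(np.uint8)
n,l,s,ce=cv2.connectedComponentsWithStats(m)
for i in range(1,n): print(s[i,4],ce[i]+[210,125],onz(c,*(ce[i]+[210,125]),.115))
# rod tip
h=cv2.cvtColor(f,cv2.COLOR_RGB2HSV)[:60,80:150]; m=((h[...,1]<60)&(h[...,2]>150)); ys,xs=np.nonzero(m); print(xs.min()+80,xs.max()+80,ys.max(), onz(c,xs[ys>15].mean()+80,ys.max()+.5,.072))
```

```text
52 [240.90384615 136.57692308] [ 0.61095712 -0.07140442  0.115     ]
51 [287.01960784 136.58823529] [ 0.64593159 -0.06885748  0.115     ]
82 [246.56097561 171.76829268] [ 0.61688061 -0.09851972  0.115     ]
82 [277.53658537 172.08536585] [ 0.64113761 -0.09692167  0.115     ]
80 [246.9  201.55] [ 0.61860448 -0.12310234  0.115     ]
77 [277.02597403 201.55844156] [ 0.64281702 -0.12118684  0.115     ]
104 123 22 [0.4985791  0.00892179 0.072     ]
```

```bash
python3 -m pendant '[[1,[0,0,0],7],[1,[0,0,0],7],[1,[0,0,0],7],[1,[0,0,0],7],[1,[0,0,0],7],[1,[0,0,-0.001],7],[1,[0,0,-0.001],7],[1,[0,0,-0.001],7],[1,[0,0,-0.001],7],[1,[0,0,-0.001],7]]'; python3 -m pendant '[[1,[0,0,0],7],[1,[0,0,0],7],[1,[0,0,0],0]]'
```

```text
clock: 7.87
ee_pos: [0.638, -0.1135, 0.239]
eef_rot: [-1.576, -0.028, -0.25]
force: [-0.7, 0.8, 0.8]
width: 1.0
clock: 8.12
ee_pos: [0.6386, -0.1138, 0.2427]
eef_rot: [-1.578, -0.032, 0.002]
force: [0.2, -0.1, 0.2]
width: 1.001
```

```bash
python3 -m pendant '[[1,[-0.004,0.002,-0.02],4],[1,[-0.004,0.001,-0.03],0],[1,[0,0,-0.03],0],[1,[0,0,-0.03],0],[1,[0,0,-0.01],0]]'
```

```text
clock: 8.53
ee_pos: [0.6352, -0.1125, 0.1317]
eef_rot: [-1.587, -0.053, 0.06]
force: [-1.1, -0.6, -0.3]
width: 1.002
```

```bash
python3 -m pendant '[[1,[0.04,0,0],0],[1,[-0.006,0,0],0]]'; python3 -m pendant '[[1,[-0.01,0,0],0],[1,[-0.01,0,0],0],[1,[-0.01,0,0],0]]'
```

```text
clock: 8.7
ee_pos: [0.6629, -0.1105, 0.1199]
eef_rot: [-1.579, -0.033, 0.054]
force: [-0.1, -0.6, 0.5]
width: 1.002
clock: 8.95
ee_pos: [0.6321, -0.1103, 0.1187]
eef_rot: [-1.578, -0.03, 0.05]
force: [-0.4, 0.3, 0.3]
width: 1.001
```

```bash
python3 -m pendant '[[1,[0.041,0,0.004],1],[1,[-0.006,0,0],0],[1,[-0.01,0,0.002],0],[1,[-0.01,0,0],0],[1,[-0.009,0,0],0]]'
```

```text
clock: 9.37
ee_pos: [0.6246, -0.108, 0.1197]
eef_rot: [-1.572, -0.015, 0.062]
force: [-0.3, -0.5, -0.3]
width: 1.001
```

```bash
python3 -m pendant '[[1,[0.004,-0.002,-0.01],0],[1,[0,0,-0.01],0],[1,[0,0,-0.01],0],[1,[0,0,-0.003],0]]'
```

```text
clock: 9.7
ee_pos: [0.6289, -0.1116, 0.0932]
eef_rot: [-1.578, -0.028, 0.06]
force: [-0.2, 0.9, -0.7]
width: 1.001
```

```bash
python3 -m pendant '[[1,[0.001,0.001,-0.006],0],[0.6,[0,0,-0.003],0],[0.3,[0,0,0],0],[0,[0,0,0],0],[0,[0,0,0],0],[0,[0,0,0],0]]' 80
```

```text
clock: 10.2
ee_pos: [0.6298, -0.1098, 0.0811]
eef_rot: [-1.576, -0.025, 0.06]
force: [-1.0, 0.9, 0.8]
width: 0.408
```

```bash
python3 -m pendant '[[0,[0,0,0.01],0],[0,[0,0,0.02],0],[0,[0,0,0.02],0],[0,[0,0,0.02],-7],[0,[0,0,0.01],-7],[0,[0,0,0],-7],[0,[0,0,0],-7],[0,[0,0,0],-7],[0,[0,0,0],-7],[0,[0,0,0],-7]]' 100;  python3 -m pendant '[[0,[0,0,0],-7],[0,[0,0,0],-7],[0,[0,0,0],-7],[0,[0,0,0],-7],[0,[0,0,0],-7],[0,[0,0,0],-7]]'
```

```text
clock: 11.03
ee_pos: [0.6205, -0.1073, 0.1568]
eef_rot: [-1.572, -0.005, -0.817]
force: [0.3, -0.5, -4.8]
width: 0.406
clock: 11.53
ee_pos: [0.6149, -0.1058, 0.1516]
eef_rot: [-1.583, 0.002, -1.567]
force: [-1.2, 0.1, -4.7]
width: 0.41
```

```bash
python3 -m pendant '[[0,[-0.02,0.005,0.001],0],[0,[-0.02,0.006,0.001],0],[0,[-0.02,0.006,0.001],0],[0,[-0.02,0.006,0],2],[0,[-0.02,0.006,0],0],[0,[-0.01,0,0],0]]'
python3 - <<'E'
from h import *
snap('wrist','w6'); print(sense()['ee_pos'],sense()['eef_rot'],sense()['width'])
E
```

```text
clock: 12.03
ee_pos: [0.4974, -0.075, 0.1497]
eef_rot: [-1.593, 0.005, -1.536]
force: [0.3, 0.3, -4.8]
width: 0.406
[ 0.49603945 -0.0751395   0.14930958] [-1.59518913  0.00471263 -1.5353738 ] 0.406356650822643
```

View pics/w6.png

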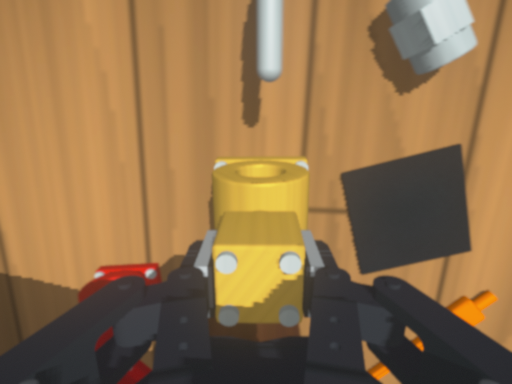

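Run:
```python
from h import *
np.set_printoptions(precision=4,suppress=True)
c=load('w6'); f=c['frame']; p=np.load('stand.npy')
h=cv2.cvtColor(f,cv2.COLOR_RGB2HSV)[:95,240:300]; m=((h[...,1]<60)&(h[...,2]>120))
for r in range(2,84,8):
    x=np.nonzero(m[r])[0]
    if len(x): print(r,x.min()+240,x.max()+240,onz(c,x.mean()+240,r,.072),(x.max()-x.min()+1)*np.linalg.norm(onz(c,241,r,.072)-onz(c,240,r,.072)))
ys,xs=np.nonzero(m); print('tip',ys.max(),onz(c,269,ys.max()+.5,.072))
# valve bore front end: face at tcp y+0.03
print('fit tip',S2W(p,(-.191,-.178)), 'fit axis mid', S2W(p,(-.191,-.14)))
print(proj(c,[.5023,.0063,.072]))
s=sense(); T=s['ee_pos']; print('bore front expected px',proj(c,T+[0,.03,-.037]))
```

```text
2 258 282 [0.4984 0.0511 0.072 ] 0.0154285712730474
10 258 282 [0.4986 0.0467 0.072 ] 0.015523913823096338
18 258 282 [0.4988 0.0422 0.072 ] 0.015620445212106563
26 258 282 [0.499  0.0377 0.072 ] 0.01571818787483983
34 258 282 [0.4992 0.0331 0.072 ] 0.01581716481562902
42 258 282 [0.4994 0.0285 0.072 ] 0.01591739962661037
50 258 281 [0.4993 0.0238 0.072 ] 0.015378159846401843
58 258 281 [0.4995 0.019  0.072 ] 0.015476870669878372
66 258 281 [0.4997 0.0142 0.072 ] 0.01557686056529576
74 260 279 [0.4999 0.0093 0.072 ] 0.013065128856175365
tip 80 [0.4998 0.0053 0.072 ]
fit tip [[0.5023 0.0063]] fit axis mid [[0.5005 0.0442]]
[272.9128  79.0677]
bore front expected px [259.2385 168.7962]
```

```bash
cat >> h.py <<'E'
p=np.array([0.682,0.1922,0.0445])
def path(s): # s=0 at tip; along rod; returns stand xy & heading deg (dir of travel)
    L1=.058; L2=.12*np.pi/2
    if s<L1: return np.array([-.191,-.178+s]),90.
    if s<L1+L2:
        a=(s-L1)/.12; r=.1185; return np.array([-.071-r*np.cos(a),-.12+r*np.sin(a)]),90-np.degrees(a)
    return np.array([-.071+s-L1-L2,0]),0.
def nav(steps=(.01,.02,.03,.04)):
    s=sense(); T=s['ee_pos']; yaw=np.degrees(s['eef_rot'][2])
    from scipy.spatial.transform import Rotation as Ro
    R=Ro.from_euler('xyz',s['eef_rot']).as_matrix(); B=T+R[:,1]*.037
    ss=np.linspace(-.08,.30,761); d=[np.linalg.norm(S2W(p,path(q)[0])[0]-B[:2]) for q in ss]; q=ss[int(np.argmin(d))]
    k,hd=path(q); e=W2S(p,B[:2])[0]-k
    print('clk %.2f B'%s['clock'],B.round(4),'stand',W2S(p,B[:2])[0].round(4),'s=%.4f'%q,'err_stand',(e*1e3).round(1),'yawerr(cur-want) %.1f'%(yaw-(hd-180+np.degrees(p[2]))),'tilt',(s['eef_rot'][:2]+[np.pi/2,0]).round(3),'F',s['force'].round(1),'M',s['moment'].round(2),'w %.3f'%s['width'])
    for st in steps:
        k,hd=path(q+st); w=S2W(p,k)[0]; print('  +%.3f dxy'%st,(w-B[:2]).round(4),'dz',round(.071-B[2],4),'turn %.1f'%((hd-180+np.degrees(p[2]))-yaw))
E
python3 -m pendant '[[0,[0.008,0.002,-0.01],0],[0,[0.001,0.002,-0.015],0],[0,[0,0.003,-0.01],0],[0,[0,0,0],0]]'; python3 -c "
from h import *
nav()"
```

```text
clock: 12.42
ee_pos: [0.5034, -0.0676, 0.1134]
eef_rot: [-1.595, 0.004, -1.536]
force: [-1.1, 0.3, -4.6]
width: 0.408
clk 12.42 B [ 0.5025 -0.0675  0.0765] stand [-0.1909 -0.2515] s=-0.0735 err_stand [0.1 0. ] yawerr(cur-want) -0.6 tilt [-0.024  0.004] F [-1.1  0.3 -4.6] M [-0.    0.09  0.02] w 0.408
  +0.010 dxy [-0.0005  0.0099] dz -0.0055 turn 0.6
  +0.020 dxy [-0.001   0.0199] dz -0.0055 turn 0.6
  +0.030 dxy [-0.0014  0.0299] dz -0.0055 turn 0.6
  +0.040 dxy [-0.0019  0.0399] dz -0.0055 turn 0.6
```

Aligned with the rod's axis. I'll lower to the axis height, move up to the tip and check there.

```bash
python3 -m pendant '[[0,[-0.001,0.008,-0.004],0.5],[0,[0,0.01,-0.001],0],[0,[0,0.008,0],0],[0,[0,0,0],0]]'; python3 -c "
from h import *
snap('scene','s7'); snap('wrist','w7')
a=cv2.imread('pics/s7.png')[130:260,210:370];b=cv2.imread('pics/w7.png')
a=cv2.resize(a,None,fx=2.9,fy=2.9,interpolation=2);b=cv2.resize(b,None,fx=.65,fy=.98);h=min(a.shape[0],b.shape[0]);cv2.imwrite('pics/p7.png',np.hstack([a[:h],b[:h]])[:, :800])
nav()"
```

```text
clock: 12.75
ee_pos: [0.5021, -0.0392, 0.108]
eef_rot: [-1.596, 0.005, -1.527]
force: [-0.2, -0.2, -4.9]
width: 0.403
clk 12.85 B [ 0.5017 -0.0403  0.0714] stand [-0.1904 -0.2242] s=-0.0460 err_stand [ 0.6 -0.2] yawerr(cur-want) -0.1 tilt [-0.024  0.003] F [-0.8  0.  -4.8] M [-0.   -0.04 -0.01] w 0.409
  +0.010 dxy [-0.001   0.0102] dz -0.0004 turn 0.1
  +0.020 dxy [-0.0015  0.0202] dz -0.0004 turn 0.1
  +0.030 dxy [-0.0019  0.0302] dz -0.0004 turn 0.1
  +0.040 dxy [-0.0024  0.0402] dz -0.0004 turn 0.1
```

View pics/p7.png

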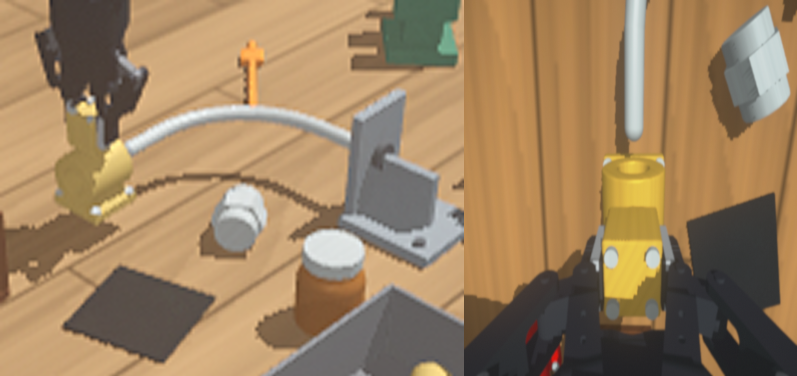

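```bash
python3 -m pendant '[[0,[-0.001,0.008,0],0],[0,[0,0.01,0],0],[0,[-0.001,0.01,0],0],[0,[0,0.01,0],0],[0,[0,0,0],0]]'; python3 -c "
from h import *
nav(); snap('wrist','w8')"
```

```text
clock: 13.27
ee_pos: [0.5015, 0.0008, 0.1101]
eef_rot: [-1.592, 0.003, -1.529]
force: [-0.5, 0.5, -5.3]
width: 0.405
clk 13.27 B [0.5007 0.0009 0.0731] stand [-0.1896 -0.183 ] s=-0.0050 err_stand [ 1.4 -0. ] yawerr(cur-want) -0.1 tilt [-0.021  0.003] F [-0.5  0.5 -5.3] M [0.   0.02 0.04] w 0.405
  +0.010 dxy [-0.0018  0.01  ] dz -0.0021 turn 0.1
  +0.020 dxy [-0.0023  0.02  ] dz -0.0021 turn 0.1
  +0.030 dxy [-0.0027  0.03  ] dz -0.0021 turn 0.1
  +0.040 dxy [-0.0032  0.0399] dz -0.0021 turn 0.1
```

View pics/w8.png

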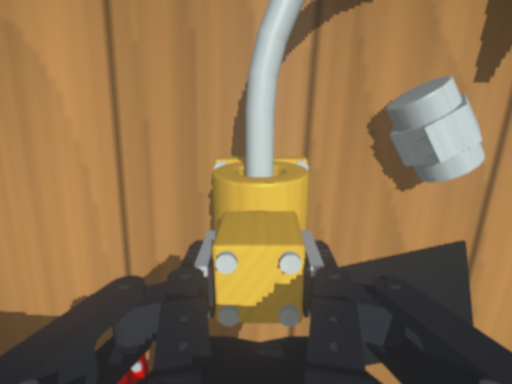

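```bash
python3 -m pendant '[[0,[-0.002,0.01,-0.002],0],[0,[-0.001,0.01,-0.001],0],[0,[-0.001,0.01,-0.001],0],[0,[-0.001,0.01,-0.001],0]]'; python3 -c "
from h import *
nav()"
```

```text
clock: 13.65
ee_pos: [0.4967, 0.0419, 0.1051]
eef_rot: [-1.591, 0.001, -1.53]
force: [0.1, -0.5, -5.0]
width: 0.411
clk 13.65 B [0.4959 0.0419 0.0681] stand [-0.1926 -0.1419] s=0.0360 err_stand [-1.6  0.1] yawerr(cur-want) -0.2 tilt [-0.02   0.001] F [ 0.1 -0.5 -5. ] M [0.02 0.01 0.06] w 0.411
  +0.010 dxy [0.0011 0.01  ] dz 0.0029 turn 0.2
  +0.020 dxy [0.0007 0.02  ] dz 0.0029 turn 0.2
  +0.030 dxy [0.002  0.0299] dz 0.0029 turn -3.6
  +0.040 dxy [0.0026 0.0398] dz 0.0029 turn -8.4
```

```bash
python3 -m pendant '[[0,[0.001,0.01,0.002],0],[0,[0,0.01,0.001],-2],[0,[0.001,0.01,0],-3]]'; python3 -c "
from h import *
nav()"
```

```text
clock: 13.9
ee_pos: [0.4975, 0.0757, 0.1075]
eef_rot: [-1.593, 0.001, -1.62]
force: [0.7, -0.3, -5.4]
width: 0.408
clk 13.90 B [0.4967 0.0758 0.0705] stand [-0.1903 -0.1081] s=0.0700 err_stand [-1.4  0.1] yawerr(cur-want) 0.4 tilt [-0.022  0.001] F [ 0.7 -0.3 -5.4] M [-0.04 -0.01 -0.  ] w 0.408
  +0.010 dxy [0.0024 0.0098] dz 0.0005 turn -5.2
  +0.020 dxy [0.0041 0.0195] dz 0.0005 turn -9.9
  +0.030 dxy [0.0067 0.0291] dz 0.0005 turn -14.7
  +0.040 dxy [0.0101 0.0383] dz 0.0005 turn -19.5
```

```bash
python3 -m pendant '[[0,[0.002,0.01,0],-5],[0,[0.002,0.0095,0],-4.8],[0,[0.002,0.009,0],-4.8]]'; python3 -c "
from h import *
nav()"
```

```text
clock: 14.15
ee_pos: [0.5035, 0.1082, 0.1079]
eef_rot: [-1.592, 0.001, -1.885]
force: [0.7, -2.4, -4.9]
width: 0.407
clk 14.15 B [0.5028 0.1085 0.0709] stand [-0.1828 -0.0757] s=0.1035 err_stand [-1.7  0.5] yawerr(cur-want) 1.2 tilt [-0.021  0.001] F [ 0.7 -2.4 -4.9] M [-0.74 -0.32 -0.05] w 0.407
  +0.010 dxy [0.0053 0.0088] dz 0.0001 turn -6.0
  +0.020 dxy [0.0097 0.0176] dz 0.0001 turn -10.7
  +0.030 dxy [0.0148 0.0261] dz 0.0001 turn -15.5
  +0.040 dxy [0.0206 0.0341] dz 0.0001 turn -20.3
```

```bash
python3 -m pendant '[[0,[0.005,0.009,0],-6],[0,[0.005,0.009,0],-5]]'; python3 -c "
from h import *
nav();snap('wrist','w9')"
```

```text
clock: 14.32
ee_pos: [0.5134, 0.1287, 0.1081]
eef_rot: [-1.592, 0.001, -2.085]
force: [0.5, 0.9, -5.3]
width: 0.401
clk 14.32 B [0.5128 0.1291 0.0711] stand [-0.1719 -0.0555] s=0.1265 err_stand [-1.2  0.5] yawerr(cur-want) 0.7 tilt [-0.021  0.001] F [ 0.5  0.9 -5.3] M [-0.02 -0.05 -0.04] w 0.401
  +0.010 dxy [0.0065 0.0079] dz -0.0001 turn -5.5
  +0.020 dxy [0.0125 0.0157] dz -0.0001 turn -10.2
  +0.030 dxy [0.0191 0.0231] dz -0.0001 turn -15.0
  +0.040 dxy [0.0263 0.0298] dz -0.0001 turn -19.8
```

View pics/w9.png

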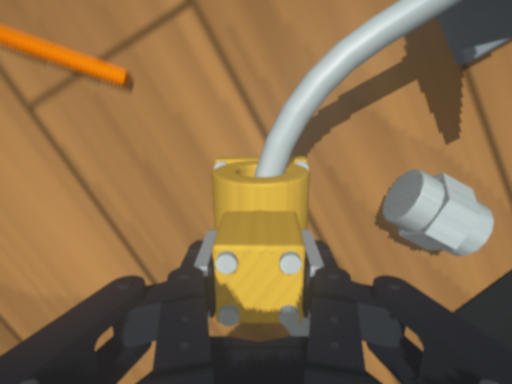

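```bash
python3 -m pendant '[[0,[0.0065,0.008,0],-5.5],[0,[0.006,0.008,0],-5],[0,[0.0065,0.007,0],-5]]'; python3 -c "
from h import *
nav()"
```

```text
clock: 14.62
ee_pos: [0.5325, 0.1551, 0.1079]
eef_rot: [-1.592, 0.0, -2.361]
force: [0.1, 0.1, -5.1]
width: 0.401
clk 14.62 B [0.5319 0.1557 0.071 ] stand [-0.1515 -0.0298] s=0.1590 err_stand [-1.6  1.8] yawerr(cur-want) 0.4 tilt [-0.021  0.   ] F [ 0.1  0.1 -5.1] M [-0.24 -0.04 -0.05] w 0.401
  +0.010 dxy [0.009  0.0048] dz 0.0 turn -5.2
  +0.020 dxy [0.0169 0.0108] dz 0.0 turn -10.0
  +0.030 dxy [0.0252 0.0161] dz 0.0 turn -14.7
  +0.040 dxy [0.034  0.0207] dz 0.0 turn -19.5
```

```bash
python3 -m pendant '[[0,[0.009,0.005,0],-5.2],[0,[0.009,0.005,0],-5],[0,[0.0085,0.005,0],-4.8]]'; python3 -c "
from h import *
nav();snap('wrist','w10')"
```

```text
clock: 14.87
ee_pos: [0.5587, 0.1725, 0.1075]
eef_rot: [-1.592, -0.002, -2.628]
force: [0.8, 0.0, -5.1]
width: 0.409
clk 14.87 B [0.5582 0.1732 0.0705] stand [-0.1245 -0.0135] s=0.1905 err_stand [-0.2  0.7] yawerr(cur-want) 0.2 tilt [-0.021 -0.002] F [ 0.8  0.  -5.1] M [ 0.03 -0.06  0.01] w 0.409
  +0.010 dxy [0.009  0.0038] dz 0.0005 turn -4.9
  +0.020 dxy [0.0182 0.0075] dz 0.0005 turn -9.7
  +0.030 dxy [0.0276 0.0105] dz 0.0005 turn -14.5
  +0.040 dxy [0.0372 0.0126] dz 0.0005 turn -19.3
```

View pics/w10.png

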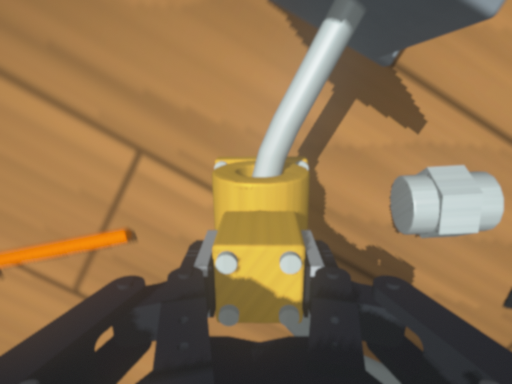

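Following well. The rod is still centred in the bore at about (266,172).

```bash
python3 -m pendant '[[0,[0.009,0.004,0],-5],[0,[0.0095,0.0035,0],-5],[0,[0.0095,0.003,0],-5]]'; python3 -c "
from h import *
nav()"
```

```text
clock: 15.17
ee_pos: [0.5866, 0.1848, 0.1068]
eef_rot: [-1.592, -0.004, -2.89]
force: [0.3, -0.1, -4.4]
width: 0.408
clk 15.17 B [0.5863 0.1855 0.0698] stand [-0.0959 -0.0024] s=0.2215 err_stand [-0.4  1.7] yawerr(cur-want) -0.1 tilt [-0.021 -0.004] F [ 0.3 -0.1 -4.4] M [-0.05 -0.02 -0.01] w 0.408
  +0.010 dxy [0.0101 0.0004] dz 0.0012 turn -4.7
  +0.020 dxy [0.0199 0.0017] dz 0.0012 turn -9.5
  +0.030 dxy [0.0298 0.0037] dz 0.0012 turn -11.9
  +0.040 dxy [0.0398 0.0042] dz 0.0012 turn -11.9
```

```bash
python3 -m pendant '[[0,[0.01,0.0005,0.001],-4.8],[0,[0.01,0.001,0],-4],[0,[0.009,0.001,0],-3]]'; python3 -c "
from h import *
nav();snap('wrist','w11')"
```

```text
clock: 15.42
ee_pos: [0.615, 0.1884, 0.1068]
eef_rot: [-1.591, -0.007, -3.095]
force: [-0.0, -0.8, -3.9]
width: 0.409
clk 15.42 B [0.6146 0.1891 0.0698] stand [-0.0674 -0.0001] s=0.2500 err_stand [ 0.1 -0.1] yawerr(cur-want) 0.1 tilt [-0.02  -0.007] F [-0.  -0.8 -3.9] M [-0.05 -0.02 -0.04] w 0.409
  +0.010 dxy [0.0099 0.0005] dz 0.0012 turn -0.1
  +0.020 dxy [0.0199 0.001 ] dz 0.0012 turn -0.1
  +0.030 dxy [0.0299 0.0014] dz 0.0012 turn -0.1
  +0.040 dxy [0.0399 0.0019] dz 0.0012 turn -0.1
```

View pics/w11.png

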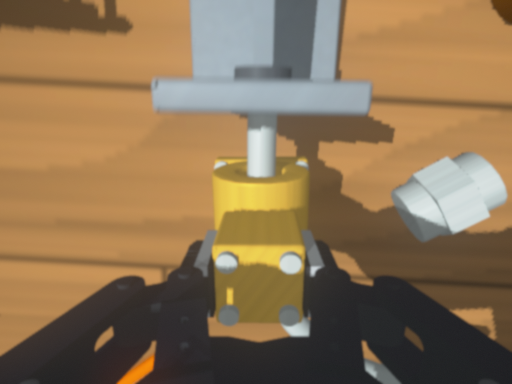

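```bash
python3 -m pendant '[[0,[0.01,0.0005,0.001],0],[0,[0.009,0.0005,0.0],0],[0,[0.004,0,0],0]]'; python3 -m pendant '[[0,[0.003,0,0],0]]'; python3 -c "
from h import *
nav((.01,))"
```

```text
clock: 15.72
ee_pos: [0.6384, 0.1896, 0.107]
eef_rot: [-1.591, -0.009, -3.086]
force: [-0.0, -0.5, -4.5]
width: 0.408
clock: 15.8
ee_pos: [0.6414, 0.1896, 0.1068]
eef_rot: [-1.59, -0.009, -3.084]
force: [0.1, 0.0, -5.4]
width: 0.406
clk 15.80 B [0.641  0.1903 0.0698] stand [-0.041  -0.0001] s=0.2765 err_stand [-0.  -0.1] yawerr(cur-want) 0.7 tilt [-0.02  -0.009] F [ 0.1  0.  -5.4] M [-0.05  0.01 -0.  ] w 0.406
  +0.010 dxy [0.01   0.0005] dz 0.0012 turn -0.7
```

```bash
python3 -m pendant '[[0,[0.003,0,0],-0.5]]';python3 -m pendant '[[0,[0.002,0,0],0]]';python3 -m pendant '[[0,[0.002,0,0],0]]'
```

```text
clock: 15.88
ee_pos: [0.6442, 0.1896, 0.1065]
eef_rot: [-1.59, -0.01, -3.092]
force: [0.5, -0.0, -6.0]
width: 0.409
clock: 15.97
ee_pos: [0.6462, 0.1895, 0.1063]
eef_rot: [-1.59, -0.011, -3.092]
force: [0.4, -0.4, -4.6]
width: 0.411
clock: 16.05
ee_pos: [0.6479, 0.1895, 0.1061]
eef_rot: [-1.59, -0.012, -3.091]
force: [-2.0, 0.4, -2.1]
width: 0.407
```

```bash
python3 -m pendant '[[0,[0.002,0,0],0]]';python3 -m pendant '[[0,[0.002,0,0],0]]'; python3 -c "
from h import *
nav((.01,)); snap('wrist','w12');snap('scene','s12')
a=cv2.imread('pics/s12.png')[130:260,240:390];cv2.imwrite('pics/s12z.png',cv2.resize(a,None,fx=4,fy=4,interpolation=2))"
```

```text
clock: 16.13
ee_pos: [0.6485, 0.1895, 0.1058]
eef_rot: [-1.59, -0.017, -3.091]
force: [-4.8, -0.0, -2.1]
width: 0.405
clock: 16.22
ee_pos: [0.6489, 0.1895, 0.1055]
eef_rot: [-1.59, -0.022, -3.091]
force: [-5.5, -0.4, -2.0]
width: 0.41
clk 16.22 B [0.648  0.1902 0.0685] stand [-0.034  -0.0005] s=0.2835 err_stand [-0.1 -0.5] yawerr(cur-want) 0.3 tilt [-0.019 -0.022] F [-5.5 -0.4 -2. ] M [-0.14  1.11 -0.1 ] w 0.410
  +0.010 dxy [0.01   0.0009] dz 0.0025 turn -0.3
```

View pics/w12.png

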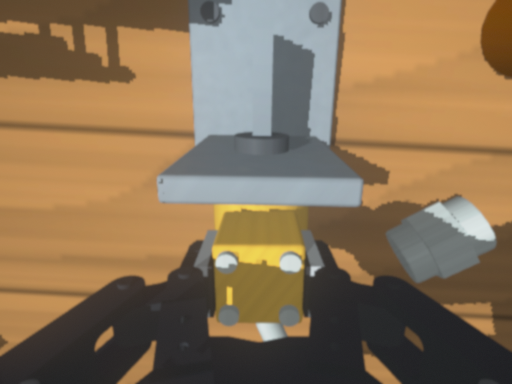

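View pics/s12z.png

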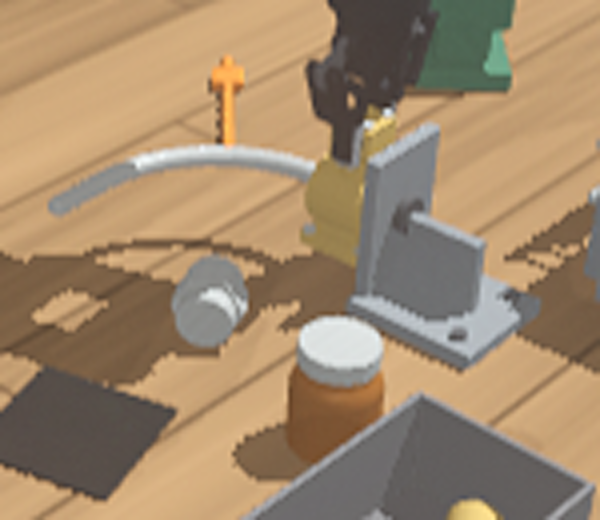

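```bash
python3 -m pendant '[[0,[0.001,0.0003,-0.002],0],[0,[0.001,0.0003,-0.001],0]]'; python3 -c "
from h import *
nav((.01,))"
```

```text
clock: 16.48
ee_pos: [0.649, 0.19, 0.1028]
eef_rot: [-1.589, -0.028, -3.091]
force: [-6.0, -2.4, 2.3]
width: 0.406
clk 16.48 B [0.6479 0.1906 0.0659] stand [-0.0341 -0.0001] s=0.2835 err_stand [-0.1 -0.1] yawerr(cur-want) 0.4 tilt [-0.018 -0.028] F [-6.  -2.4  2.3] M [-0.41  1.21 -0.09] w 0.406
  +0.010 dxy [0.0101 0.0005] dz 0.0051 turn -0.4
```

```bash
python3 -m pendant '[[0.5,[0,0,0],0],[0.7,[0,0,0],0],[1,[0,0,0],0],[1,[0,0,0],0],[1,[0,0,0.005],0]]'; python3 -c "
from h import *
nav((.01,));snap('wrist','w13')"
```

```text
clock: 16.9
ee_pos: [0.6558, 0.1905, 0.1136]
eef_rot: [-1.59, -0.008, -3.09]
force: [0.1, 0.1, -0.4]
width: 0.995
clk 16.90 B [0.6555 0.1912 0.0766] stand [-0.0265  0.0002] s=0.2910 err_stand [-0.   0.2] yawerr(cur-want) 0.4 tilt [-0.02  -0.008] F [ 0.1  0.1 -0.4] M [-0.05 -0.01  0.  ] w 0.995
  +0.010 dxy [0.01   0.0003] dz -0.0056 turn -0.4
```

View pics/w13.png

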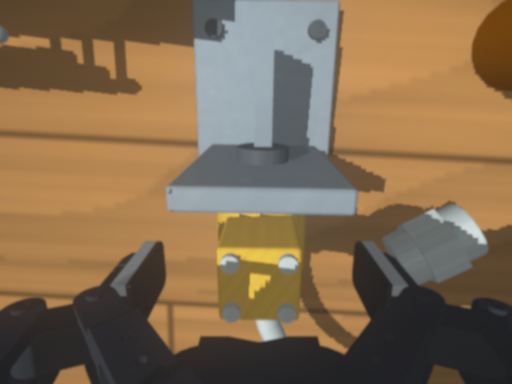

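```bash
python3 -m pendant '[[1,[-0.005,0,0.01],0],[1,[-0.003,0,0.025],0],[1,[-0.002,0,0.03],0],[1,[0,0,0.03],0],[1,[-0.02,0,0.03],0],[1,[-0.03,0,0.01],0],[1,[-0.03,0,0],0]]'; python3 -c "
from h import *
nav((.01,));snap('wrist','w14');snap('scene','s14');snap('top','t14')
a=cv2.imread('pics/s14.png')[130:260,240:390];b=cv2.imread('pics/w14.png');a=cv2.resize(a,None,fx=3,fy=3,interpolation=2);b=cv2.resize(b,(345,390));cv2.imwrite('pics/p14.png',np.hstack([a,b]))"
```

```text
clock: 17.53
ee_pos: [0.5666, 0.1896, 0.2615]
eef_rot: [-1.591, 0.002, -3.092]
force: [-0.8, -0.1, 0.3]
width: 1.0
clk 17.53 B [0.5666 0.1904 0.2245] stand [-0.1154  0.0033] s=0.2050 err_stand [-4.2 11.8] yawerr(cur-want) -19.5 tilt [-0.02   0.002] F [-0.8 -0.1  0.3] M [-0.06 -0.03  0.  ] w 1.000
  +0.010 dxy [ 0.014  -0.0082] dz -0.1535 turn 14.8
```

View pics/p14.png

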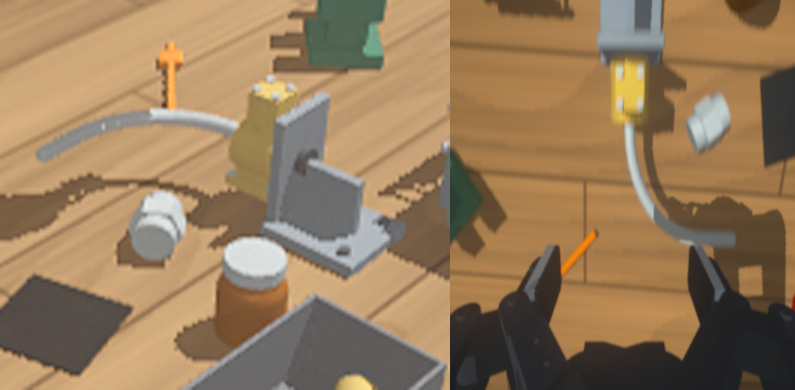

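View pics/t14.png

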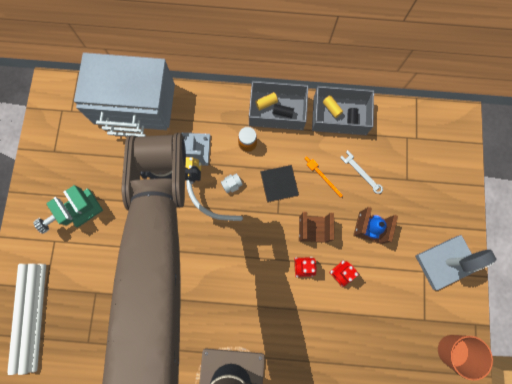

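Run:
```python
from h import *
np.set_printoptions(precision=4,suppress=True)
c=load('w14'); f=c['frame']; x0,y0=210,30
a=f[y0:y0+120,x0:x0+110]; cv2.imwrite('pics/w14z.png',cv2.resize(a,None,fx=5,fy=5,interpolation=cv2.INTER_CUBIC)[:,:,::-1])
hsv=cv2.cvtColor(a,cv2.COLOR_RGB2HSV); m=((hsv[...,1]<70)&(hsv[...,2]>170)).astype(np.uint8)
n,l,s,ce=cv2.connectedComponentsWithStats(m)
for i in range(1,n): print(s[i,4],ce[i]+[x0,y0],onz(c,*(ce[i]+[x0,y0]),.137))
```

```text
145 [235.6621  36.6897] [0.6809 0.2143 0.137 ]
1 [259.  38.] [0.6808 0.1964 0.137 ]
104 [251.4231  69.625 ] [0.6578 0.2012 0.137 ]
104 [282.0577  69.5385] [0.659  0.1772 0.137 ]
82 [251.8659 102.5   ] [0.6328 0.1998 0.137 ]
81 [281.5309 102.6049] [0.6339 0.1758 0.137 ]
311 [264.865  135.7203] [0.6068 0.1878 0.137 ]
```

View pics/w14z.png

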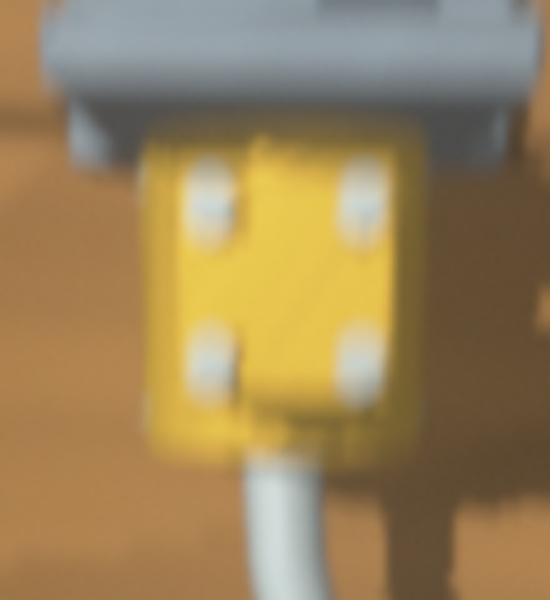

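```bash
python3 -m pendant '[[1,[0,0,0],0],[1,[0,0,0],0]]'
python3 - <<'E'
from h import *
np.set_printoptions(precision=4,suppress=True)
c=snap('wrist','w15'); f=c['frame']; x0,y0=200,0
a=f[y0:y0+140,x0:x0+120]; cv2.imwrite('pics/w15z.png',cv2.resize(a,None,fx=4.2,fy=4.2,interpolation=cv2.INTER_CUBIC)[:,:,::-1])
hsv=cv2.cvtColor(a,cv2.COLOR_RGB2HSV); m=((hsv[...,1]<70)&(hsv[...,2]>170)).astype(np.uint8)
n,l,s,ce=cv2.connectedComponentsWithStats(m)
for i in range(1,n): print(s[i,4],ce[i]+[x0,y0],onz(c,*(ce[i]+[x0,y0]),.137))
g=cv2.cvtColor(f,cv2.COLOR_RGB2GRAY)
print(g[30:75,230]); 
for v in range(30,75,4): print(v,onz(c,262,v,.13)[0])
E
```

```text
clock: 17.85
ee_pos: [0.5654, 0.1898, 0.2596]
eef_rot: [-1.591, 0.0, -3.091]
force: [0.5, -0.1, 0.1]
width: 0.997
479 [242.8977  12.5031] [0.6958 0.2095 0.137 ]
2 [257.5   2. ] [0.7032 0.199  0.137 ]
1 [249.   4.] [0.7016 0.2052 0.137 ]
1 [227.   8.] [0.6982 0.2214 0.137 ]
1 [226.  10.] [0.6968 0.2222 0.137 ]
326 [238.4969  30.1779] [0.6836 0.2124 0.137 ]
2 [289.5  28.5] [0.6866 0.174  0.137 ]
5 [226.4  53.2] [0.667  0.2212 0.137 ]
92 [251.8696  64.0652] [0.6602 0.2012 0.137 ]
95 [283.      64.0421] [0.6614 0.1771 0.137 ]
2 [238.   61.5] [0.6615 0.212  0.137 ]
81 [252.1605  96.5556] [0.6359 0.1999 0.137 ]
84 [282.2738  96.4524] [0.6372 0.1759 0.137 ]
248 [264.8024 128.9839] [0.611  0.1883 0.137 ]
[167 165 166 164 164 163 161 153 137 117  96  84  80  80  79  80  79  79
  80  80  82  88 101 121 138 147 139 117  95  94 109 125 131 133 132 130
 129 129 129 130 129 130 129 129 129]
30 0.6858616801613493
34 0.6830342138185946
38 0.6801887099094667
42 0.677324995278109
46 0.6744428945452164
50 0.6715422300722321
54 0.6686228219248497
58 0.6656844878358062
62 0.6627270431669492
66 0.6597503008705603
70 0.6567540714499209
74 0.6537381629190988
```

View pics/w15z.png

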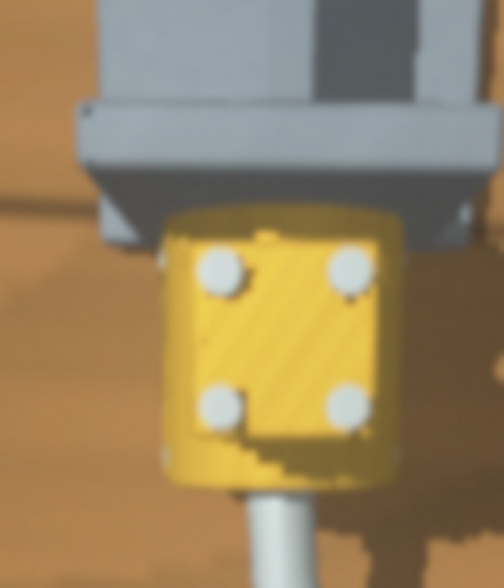

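```bash
python3 -c "
from h import *
s=sense();print(s['clock'],s['joint_velocities'].round(3),s['force'].round(1));print(close_job());print(sense()['ee_pos'])"
```

```text
17.9 [-0.003  0.015 -0.001  0.001 -0.001  0.001] [ 0.1 -0.  -1.4]
the job is handed in; nothing more can be done
None
the job is handed in; nothing more can be done
```

The bronze valve is hanging on the rod, cap up, fully home against the stop plate and released. I handed the job in at 17.9 s; no verdict is reported.

I lifted it from the cradle by the cap, stood it on the rubber pad about 9 mm from its middle and let go. I then gripped it again across the other flats, threaded it over the rod's free end and ran it round the bend.

**Last checks:**
- **Seating:** just before I let go, the wrist read about 6 N against the plate, and the rod was carrying the valve's weight. In the final wrist picture the cap centre is about 30.5 mm from the plate's face, where fully home is 30 mm.
- **Alignment:** the bore was within about 2 mm sideways and 1° of the rod. The cap looked centred over the tube, so I judged it upright.
- **Bend:** my pose estimate put the bore about 7 mm from the midpoint and turned about 45°, inside both limits.
- **Other things:** the last overhead picture shows the pipe union, jar, wrench, regulator and the stake beside the pad where they were. The arm hid part of that view, but the other stake shows in earlier pictures and was not touched.
- **Gripper:** open, about 0.14 m above the rod and touching nothing.

**Disagreements:**
- **Rod position:** the overhead camera and the wrist camera disagreed by about 2.5 mm. I used the wrist camera, and the valve went on with no sideways force.
- **Arm drift:** the arm crept a few millimetres and tilted up to 3° between rows, so I corrected for it as I went.

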